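# Move the hanging caddy over the end stop to the shelf rail

### The job

Move the washed steel caddy from the drying rail to the rail under the cup shelf: slide it by its knob out from beside the splash hood, lift it over the end stop and hang it on the open stretch of the next rail, and let go. Then take it by its front handle and slide it along under the shelf, hanging upright, until it is fully home against the far end stop. Leave the cups, the scale and the leveling tool where they stand.

Things in the scene. Friction and masses are not known exactly. Their poses are not given: they have to be found in the camera images.
- rail_a: drying rail, fixed steel stand. Origin on the counter under mid-rail; x across (robot on the -x side), y along the rail, z up. Flat bar on edge: x -4 to 4 mm, y -125 to 125, top edge z 125, 40 tall. End stops at both ends: 6 thick in y, x -4 to 14, up to z 145. A rest rod below (12 thick, x -9.5 to 2.5, z 45 to 57) keeps a hung caddy upright. Foot plate 8 thick, x -15 to 40.
- rail_a_hood (a point): underside centre of rail_a's splash hood: in rail_a's frame a level plate x -146 to -68 mm, y -25 to 130, z 143 to 148, on thin front posts at x -142 (y 0 and 115). It covers the caddy's front handle: under it the handle cannot be grasped and the caddy can only slide, not be lifted. The last 100 mm of the rail (y -125 to -25, towards rail_b) are free above and in front
- rail_a_stop (a point): on the inner face of the end stop at the open end of rail_a (its -y end), at the height of the rail's top edge; the stop stands 20 mm above this
- rail_b: service rail, a second fixed stand towards -y, only roughly in line with rail_a (own x, yaw). Same frame, bar section, top edge (z 125 mm), end stops and rest rod as rail_a, but 260 long (y -130 to 130) and no hood. Its far part (y below -10) lies under a cup shelf; y -10 to 130 is the open stretch
- rail_b_shelf (a point): underside centre of rail_b's walnut cup shelf: in rail_b's frame x -50 to 45 mm, y -140 to -10, z 187 to 197, on two posts behind the rail at x 35. It leaves 12 mm above the knob of a hung caddy, so the knob cannot be held there; the front handle stands out before the shelf
- rail_b_near_stop (a point): on the inner face of the end stop at the open end of rail_b (its +y end, towards rail_a), at the height of the rail's top edge
- rail_b_far_stop (a point): on the inner face of the end stop at the shelf end of rail_b (its -y end), at the height of the rail's top edge; a caddy touching it has its origin 28 mm from it
- caddy: stainless caddy, loose, 0.24 to 0.39 kg, 143 mm long (x), 56 wide (y), hanging on rail_a, handle to -x. Origin under its top plate, in the hook slot; axes as the rail's when hung, origin then at the rail's top edge and 5 mm to -x of the bar's middle plane. Top plate x -45 to 13, z 0 to 5. Open pan x -55 to -7, z -85 to -35. Mass centre near x -28, z -35
- caddy_hook (a point): top of the caddy's hook (the body's origin): a downward slot 16 mm wide (x -7 to 9) all along y, between a back leg (x 9 to 13, below z -21 flared outward to x 19, down to z -32) and a front plate (x -11 to -7, down to z -85). To clear an end stop the back leg must rise 54 mm ; plate and pan then pass in front of stop and bar, or over them at 110 mm
- caddy_knob (a point): grasp point of the caddy's upright walnut knob: round, 24 mm thick, standing on the top plate, z 5 to 50 in the caddy's frame; this point is at x -30, z 30. A firmly held caddy drags and sticks along the bar; raised some 3 mm first it slides easily (the hood leaves 13 mm above the handle)
- caddy_handle (a point): grasp point of the caddy's front handle: a straight level steel bar, 14 mm wide (y), 14 mm tall (z -9 to 5), running forward from x -45 to x -125 in the caddy's frame; this point is at x -102, z -2
- cup1: a matte grey cup, 54 mm wide at the mouth, 58 mm tall, standing loose on rail_b's cup shelf; origin at the centre of its underside
- cup2: the other matte grey cup, the same, beside it on the shelf
- scale: a flat black digital scale, 120 x 130 x 25 mm, loose on the counter beyond the rails; origin at the centre of its underside
- leveler: a leveling tool, a steel disc 58 mm wide with a walnut knob, 56 mm tall, loose on the counter beyond the rails; origin at the centre of its underside
There are look-alikes about, which are no part of the job. What is shaped like the caddy but green or yellow is not meant.

How it is judged:
By the outcome, as a careful person would: the job done as asked, in the order asked, and still so for the second after the job is handed in, with the robot touching nothing.
It also fails if it takes over 72 s, if anything falls off the work surface, if the arm or the gripper's body presses on something with over 40 N, if the wrist force passes 120 N, or if a joint passes its speed limit or range.

### The arm

A 6-joint arm with a two-finger parallel gripper is mounted at the origin on the work surface. World frame = base frame: x ahead of the robot, y to its left, z up, the work surface at z = 0. Lengths are in mm, angles in degrees, forces in N, time in s.
With the tool pointing down it reaches from about 300 to 850 mm from the base axis. Payload 4.2 kg.
Tool frame: the origin (TCP) lies midway between the tips of the shut fingers; the grasp point (between the pads) lies 19 mm behind it; x points along the fingers, y is the direction in which the jaws open and shut, and the axes are right-handed (so a half turn about x gives the same grasp; the last joint's range is limited). The gripper opens to 91 mm and grips with 3 to 60 N. Pads are 32 mm wide; open, the fingers measure 118 mm over their backs; the gripper's body (76 mm by 178 mm) begins 60 mm behind the grasp point.
Start: joints at [61.879, 18.312, 89.639, -0, 72.044, -1.146], TCP at [260.825, 512.459, 213.976] pointing down, gripper open.
Joint ranges: [-177.97, 177.97], [-48.28, 115.42], [12.27, 149.76], [-77.06, 257.06], [2.81, 150.46], [-146.56, 146.56]. Speed limits (degrees/s): [147.25, 147.25, 180, 180, 180, 180].

### API

Orientations are given as [roll, pitch, yaw] about the fixed x, y, z axes, in that order (R = Rz(yaw) Ry(pitch) Rx(roll)).
In Python, from workcell import env gives the robot as it stands.
- The arm moves only by the shell command python3 -m handwheel 'ROWS' [FORCE]. ROWS is text: rows parted by semicolons, each of 7 numbers parted by spaces: the turn, a rotation vector about the tool's x, y, z in degrees, then the shift along the tool's x, y, z in m, then the finger opening in m, from 0 to 0.0912. In form: rx ry rz x y z grip; .... A call has 1 to 12 rows; each row is the pose to reach, as a shift and turn from the pose commanded when the call began, along the tool's axes at that moment; what a row does not reach only later rows make up. A row lasts 1/12 s, in which the tool goes at most 41.7 mm and 7.16 degrees, less where a joint would pass 70% of its speed; a pose out of reach is approached as far as the arm can. A call with a gripper value outside its range is refused whole. The fingers move at their own pace and stop on an object; FORCE is the grip in N (left out, the last holds). Time passes only in rows, so rows that repeat a pose let the fingers close. It gives the time, the measured TCP pose, the force and the opening at its end, in the units of the state.
- env.state(): the state, without advancing time (a new reading comes with each control period).
- env.grab_frame(name): name is "scene" or "top" or "wrist"; returns the picture (480x640x3 uint8, red, green, blue); there is no depth.
- env.get_calibration(name): a dict with "mtx" (3x3 intrinsics, pixels), "T" (4x4, takes a point from camera to world coordinates); the wrist camera has in their place "hand_eye" (4x4, takes a point from camera to tool coordinates, whose origin is the TCP and whose axes are the tool frame's). Camera axes: x right, y up, looking along -z (the intrinsics and any distortion apply to the point x, -y, -z); pixel columns grow to the right and rows downward; lengths in mm; the calibration is good to about 2 mm. A picture is of the moment at which its call begins: read the wrist's pose just before it. get_calibration takes no time and is no camera call.
- env.job_done(): hands the job in, once; it reports no verdict.
The state is a dict: "time_s": time; "qpos": joint angles; "qvel": joint speeds; "effort": joint torques, N m; "ee_pos": TCP position; "ee_rot": TCP orientation; "force": force on the tool from outside, world axes, zero at the start; "torque": the same for the moment, N m; "gripper_width": finger opening in mm.
Only numpy, scipy, OpenCV 4.12 (cv2) and the standard library are available. Lean on these libraries where they do the work, as an engineer would, in place of code of your own. Each camera call takes 0.05 s, during which the arm holds its last target. There are 200 camera calls.

## Working session

There is one attempt and no reset: what is moved stays moved. The work goes in short steps, Python scripts to look and compute and a shell command to move; the robot and the scene stay as the last step left them, time stands still between calls to the robot, and variables do not carry over. Pictures are saved under pics/ and viewed, on a budget of 10 in all, crops included, one or two more only if the job needs it, and the job is handed in when it is done.

```bash
ls; mkdir -p pics
python3 - <<'E'
from workcell import env
import cv2
for n in ("scene","top"):
    cv2.imwrite(f"pics/{n}0.png",env.grab_frame(n)[:,:,::-1])
    print(n,env.get_calibration(n))
print(env.get_calibration("wrist"))
print(env.state())
E
```

```text
pics
scene {'mtx': array([[444.78541082,   0.        , 323.05255457],
       [  0.        , 444.78541082, 237.06672767],
       [  0.        ,   0.        ,   1.        ]]), 'T': array([[ 1.88647945e-02, -7.42342107e-01,  6.69755414e-01,
         1.21642947e+03],
       [ 9.99709326e-01,  3.94658554e-03, -2.37841965e-02,
        -1.78374088e+00],
       [ 1.50127635e-02,  6.70009418e-01,  7.42200779e-01,
         8.78295342e+02],
       [ 0.00000000e+00,  0.00000000e+00,  0.00000000e+00,
         1.00000000e+00]])}
top {'mtx': array([[552.69326614,   0.        , 323.79449467],
       [  0.        , 552.69326614, 232.2392604 ],
       [  0.        ,   0.        ,   1.        ]]), 'T': array([[-2.65042236e-02,  9.94177868e-01, -1.04440855e-01,
         4.28174315e+02],
       [-9.99581182e-01, -2.75716791e-02, -8.78995170e-03,
         4.34235656e+01],
       [-1.16183852e-02,  1.04164142e-01,  9.94492255e-01,
         1.16259542e+03],
       [ 0.00000000e+00,  0.00000000e+00,  0.00000000e+00,
         1.00000000e+00]])}
{'mtx': array([[394.75362489,   0.        , 314.90508443],
      
[... 396 characters left out ...]
00000e+00,  0.00000000e+00,
         1.00000000e+00]])}
{'time_s': 0.1, 'qpos': array([ 6.18790101e+01,  1.83466506e+01,  8.96992313e+01, -6.72881213e-05,
        7.20441743e+01, -1.14496781e+00]), 'qvel': array([-0.08418973, -0.09049954, -0.12916219, -0.01610631, -0.0411929 ,
       -0.11029446]), 'effort': array([-9.61522055e-04, -4.13330126e+01, -2.32509863e+01,  7.27515668e-02,
        4.21069341e-02, -5.03559716e-05]), 'ee_pos': array([260.60748639, 512.0423919 , 213.21891775]), 'ee_rot': array([ -91.10426347,   89.90994378, -118.0802648 ]), 'force': array([-0.27443165,  1.06663827, -0.18095315]), 'torque': array([0.01867596, 0.00439199, 0.01345881]), 'gripper_width': 91.13212205075727}
```

View pics/scene0.png

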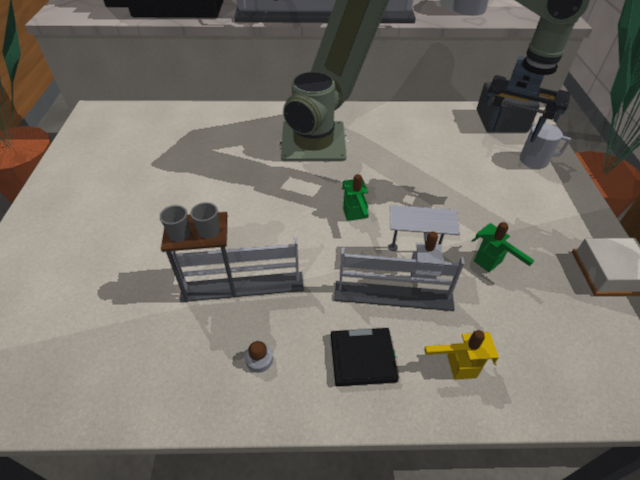

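View pics/top0.png

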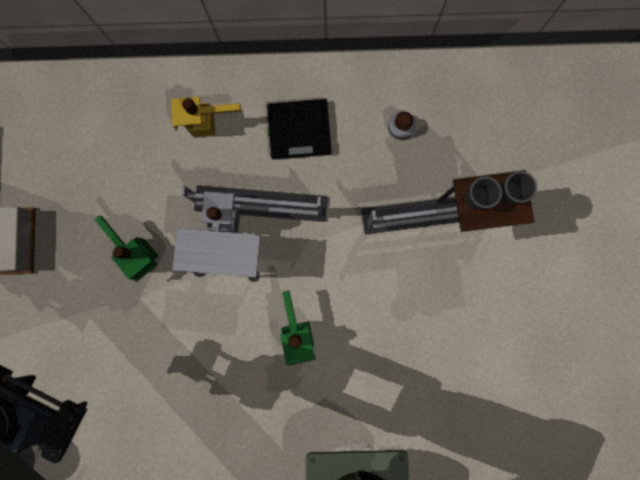

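Candidates for the caddy: steel with walnut knob on the drying rail, scene (431,240) / top (213,213). Look-alikes: green scene (356,195) / top (297,340); green (497,240) / (125,255); yellow (473,350) / (192,110). The leveler knob (258,350) is also similar. The steel one beside the hood matches; I'll check it in a close crop.

Run:
```python
import cv2,numpy as np
t=cv2.imread("pics/top0.png");s=cv2.imread("pics/scene0.png")
a=cv2.resize(t[165:285,160:560],None,fx=2,fy=2,interpolation=cv2.INTER_CUBIC)
b=cv2.resize(s[200:315,155:475],None,fx=2.5,fy=2.5,interpolation=cv2.INTER_CUBIC)
cv2.imwrite("pics/c1.png",np.clip(np.vstack([a,b])*1.3,0,255).astype(np.uint8))
```

```text
(no output)
```

View pics/c1.png

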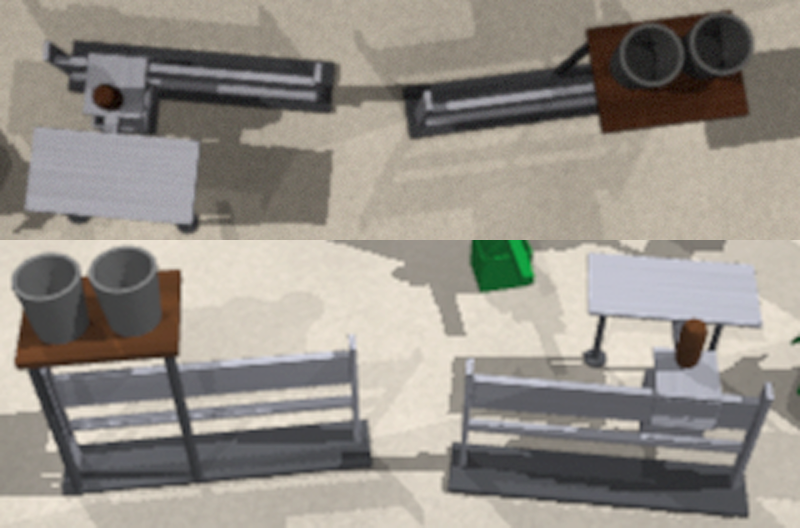

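The crop shows the steel caddy: walnut knob at top px (213.5,213.5), its handle under the grey hood. Hood and shelf corners are sharp, so I'll fit rail frames from those, cast at known heights.

```bash
cat > h.py <<'E'
import numpy as np, cv2
from workcell import env
from scipy.spatial.transform import Rotation as R
C={n:env.get_calibration(n) for n in("scene","top","wrist")}
def Tcam(n,st=None):
    if n!="wrist": return C[n]["T"]
    T=np.eye(4);T[:3,:3]=R.from_euler("xyz",st["ee_rot"],degrees=True).as_matrix();T[:3,3]=st["ee_pos"]
    return T@C[n]["hand_eye"]
def ray(n,p,st=None):
    K=C[n]["mtx"];T=Tcam(n,st)
    d=np.array([(p[0]-K[0,2])/K[0,0],-(p[1]-K[1,2])/K[1,1],-1]);return T[:3,3],T[:3,:3]@d
def on(n,p,z,st=None):
    o,d=ray(n,p,st);return o+d*(z-o[2])/d[2]
def tri(obs):
    A=0;b=0
    for r in obs:
        o,d=ray(*r);d=d/np.linalg.norm(d);P=np.eye(3)-np.outer(d,d);A=A+P;b=b+P@o
    return np.linalg.solve(A,b)
def proj(n,X,st=None):
    T=Tcam(n,st);K=C[n]["mtx"];c=T[:3,:3].T@(np.asarray(X)-T[:3,3]);return np.array([K[0,0]*c[0]/-c[2]+K[0,2],K[1,1]*-c[1]/-c[2]+K[1,2]])
def fit(L,W):  # yaw (deg), origin xy : W = Rz L + t
    L=np.array(L,float)[:,:2];W=np.array(W)[:,:2];l=L-L.mean(0);w=W-W.mean(0)
    a=np.arctan2((l[:,0]*w[:,1]-l[:,1]*w[:,0]).sum(),(l*w).sum());c,s=np.cos(a),np.sin(a);M=np.array([[c,-s],[s,c]])
    t=W.mean(0)-M@L.mean(0);return np.degrees(a),t,np.linalg.norm(L@M.T+t-W,axis=1)
def w(yaw,t,x,y):
    a=np.radians(yaw);return t+[x*np.cos(a)-y*np.sin(a),x*np.sin(a)+y*np.cos(a)]
E
python3 - <<'E'
from h import *
tc=lambda x,y:(160+x/2-.25,165+y/2-.25)
sc=lambda x,y:(155+x/2.5-.3,200+(y-240)/2.5-.3)
hood=[(-68,130),(-68,-25),(-146,-25),(-146,130)]
hp=[on("top",tc(*p),148) for p in[(35,130),(199,143),(191,224),(27,210)]]
hs=[on("scene",sc(*p),148) for p in[(757,325),(588,313),(589,255),(753,266)]]
for W in(hp,hs,):print("A",fit(hood,W))
sh=[(45,-10),(45,-140),(-50,-140),(-50,-10)]
sp=[on("top",tc(*p),197) for p in[(588,30),(732,13),(748,115),(602,132)]]
print("B",fit(sh,sp))
ss=[on("scene",sc(*p),197) for p in[(177,353),(17,361),(181,271)]]
print("B",fit([sh[0],sh[1],sh[3]],ss))
print("knobtop",on("top",tc(107,95),175),on("scene",sc(694,325),175), tri([("top",tc(107,95)),("scene",sc(694,325))]))
# stops
print("A stop",on("top",tc(319,65),145),on("scene",sc(467,363),145));print("B near",on("top",tc(427,93),145),on("scene",sc(352,337),145))
E
```

```text
A (np.float64(-6.2145244285780175), array([602.37585024, 187.86100837]), array([2.11752321, 2.03728055, 2.15680106, 2.63959223]))
A (np.float64(-6.38365248083156), array([603.97443342, 189.75030311]), array([3.8635715 , 0.53611519, 2.70539573, 1.03658522]))
B (np.float64(5.064602605250637), array([ 572.67877788, -173.29580228]), array([2.1398932 , 1.80446249, 1.94567847, 1.82434527]))
B (np.float64(4.370628077595211), array([ 575.76822537, -170.61094219]), array([0.76447146, 2.90574167, 2.15685112]))
knobtop [573.75396013 250.97380433 175.        ] [573.25788481 256.50576602 175.        ] [574.105673   253.47733267 175.74893445]
A stop [600.82622791  59.14741175 145.        ] [589.52614769  61.1187754  145.        ]
B near [571.66781561 -40.42085636 145.        ] [558.65670939 -39.32590664 145.        ]
```

```bash
cat >> h.py <<'E'
def Rdown(yaw): # tool x down, y along rail +y rotated by yaw, z outward
    a=np.radians(yaw);y=np.array([-np.sin(a),np.cos(a),0]);x=np.array([0,0,-1.]);return np.column_stack([x,y,np.cross(x,y)])
def plan(p,yaw,cur=None):
    st=env.state();R0=R.from_euler("xyz",st["ee_rot"],degrees=True).as_matrix()
    rv=R.from_matrix(R0.T@Rdown(yaw)).as_rotvec(degrees=True);d=R0.T@(np.array(p)-st["ee_pos"])
    print("rot",rv.round(2),"shift m",(d/1000).round(4),"dist",np.linalg.norm(d).round(1))
def stat():
    st=env.state();print("t",round(st["time_s"],2),"p",st["ee_pos"].round(1),"q",st["qpos"].round(0),"F",st["force"].round(1),"w",round(st["gripper_width"],1))
E
python3 - <<'E'
from h import *
plan((545,60,300),-6.2); st=env.state(); print(R.from_euler("xyz",st["ee_rot"],degrees=True).as_matrix().round(3))
E
```

```text
rot [-2.078e+01 -2.000e-02  9.000e-02] shift m [-0.0864 -0.274   0.4585] dist 541.1
[[-0.001  0.454  0.891]
 [-0.001  0.891 -0.454]
 [-1.    -0.002 -0.   ]]
```

```bash
T="x"; python3 -m handwheel '-7 0 0 -0.04 0 0 0.06; -14 0 0 -0.08 0 0 0.06; -20.8 0 0 -0.0864 -0.274 0.4585 0.06; -20.8 0 0 -0.0864 -0.274 0.4585 0.06; -20.8 0 0 -0.0864 -0.274 0.4585 0.06; -20.8 0 0 -0.0864 -0.274 0.4585 0.06; -20.8 0 0 -0.0864 -0.274 0.4585 0.06; -20.8 0 0 -0.0864 -0.274 0.4585 0.06; -20.8 0 0 -0.0864 -0.274 0.4585 0.06; -20.8 0 0 -0.0864 -0.274 0.4585 0.06; -20.8 0 0 -0.0864 -0.274 0.4585 0.06; -20.8 0 0 -0.0864 -0.274 0.4585 0.06' 25
python3 - <<'E'
from h import *
stat();plan((545,60,300),-6.2)
E
```

```text
time_s: 1.1
ee_pos: [483.0, 157.9, 298.8]
ee_rot: [175.4, 90.0, 169.2]
force: [0.1, 0.3, -0.2]
gripper_width: 60.0
t 1.1 p [483.  157.9 298.8] q [ 17.  10.  89.   0.  81. -67.] F [ 0.1  0.3 -0.2] w 60.0
rot [ 0.03 -0.02 -0.  ] shift m [-0.0013 -0.0907  0.0722] dist 115.9
```

```bash
python3 -m handwheel '0 0 0 -0.001 -0.0907 0.0722 0.06; 0 0 0 -0.001 -0.0907 0.0722 0.06; 0 0 0 -0.001 -0.0907 0.0722 0.06; 0 0 0 -0.001 -0.0907 0.0722 0.06; 0 0 0 -0.001 -0.0907 0.0722 0.06; 0 0 0 -0.001 -0.0907 0.0722 0.06'
python3 - <<'E'
from h import *
import pickle
st=env.state();im=env.grab_frame("wrist")[:,:,::-1];pickle.dump(st,open("w1.pkl","wb"));cv2.imwrite("pics/w1.png",im);stat()
E
```

```text
time_s: 1.6
ee_pos: [544.0, 62.3, 299.5]
ee_rot: [162.3, 89.9, 156.1]
force: [0.7, 0.4, 0.5]
gripper_width: 59.9
t 1.65 p [543.9  62.8 299.7] q [  5.  13.  84.   0.  82. -79.] F [-0.8 -0.9  0.1] w 59.7
```

View pics/w1.png

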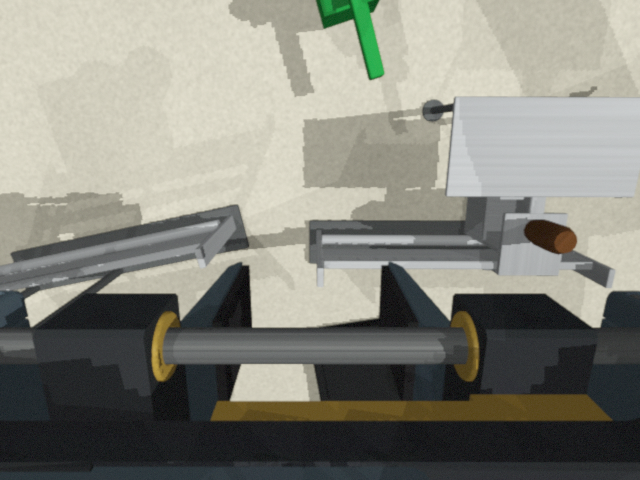

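The view shows A's hood left corners at (455,97),(446,194), knob top near (565,240), A's open-end stop near (320,285) and B's near stop near (200,262). One enlarged crop for pixel precision.

Run:
```python
import cv2,numpy as np
s=cv2.imread("pics/w1.png")
f=lambda x:cv2.resize(s[195:295,x:x+266],None,fx=3,fy=3,interpolation=cv2.INTER_CUBIC)
cv2.imwrite("pics/c2.png",np.vstack([f(0),f(300)]))
```

```text
(no output)
```

View pics/c2.png

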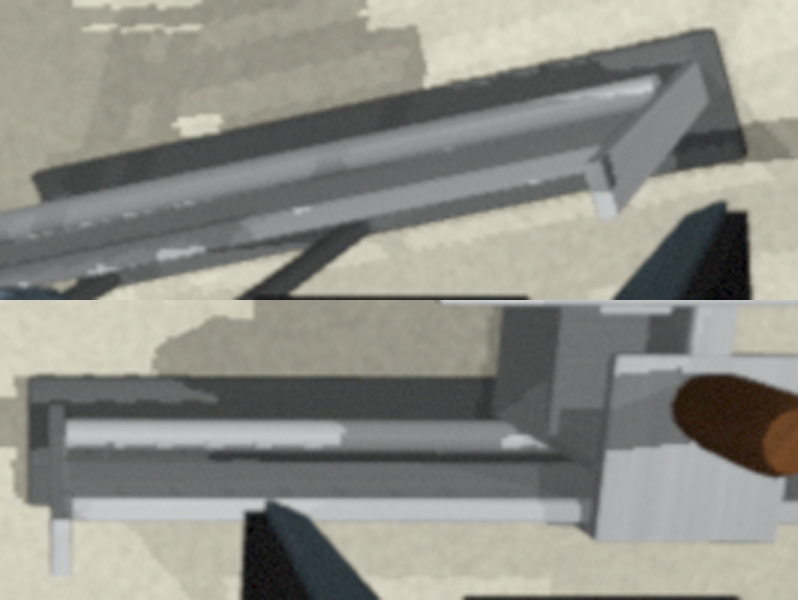

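Run:
```python
from h import *
import pickle
st=pickle.load(open("w1.pkl","rb"))
a=lambda u,v:(300+(u+.5)/3-.5,195+(v-300+.5)/3-.5); b=lambda u,v:((u+.5)/3-.5,195+(v+.5)/3-.5)
P=lambda p,z:on("wrist",p,z,st)[:2].round(1)
print("A stop top",[P(a(*p),145) for p in[(52,518),(71,518),(71,573),(51,573)]])
print("A bar top front/back L,R",[P(a(*p),125) for p in[(74,499),(580,499),(74,520),(580,522)]])
hc=[P((446,194),148),P((455,97),148)];print("hood",hc)
print("B stop top",[P(b(*p),145) for p in[(587,167),(609,160),(617,211),(597,217)]])
print("B bar top",[P(b(*p),125) for p in[(592,149),(250,220),(592,170),(330,227)]])
print("knob top",P(a(795,442),175), "plate",[P(a(*p),130) for p in[(617,355),(597,540),(773,540)]])
for r in("A",-6.2,(603,188.5)),("B",4.9,(574,-172)):
  y,t=r[1],np.array(r[2]);print(r[0],"pred stop tops",w(y,t,-4,-125),w(y,t,14,-125),w(y,t,-4,130),w(y,t,14,130))
```

```text
A stop top [array([584.7,  60.4]), array([585.3,  65.9]), array([602.4,  64.2]), array([601.8,  58.3])]
A bar top front/back L,R [array([586.4,  67.2]), array([603.3, 222. ]), array([593.2,  66.5]), array([610.9, 222.1])]
hood [array([531.7, 172.8]), array([456.9, 181.2])]
B stop top [array([557.9, -42.2]), array([556.5, -35.5]), array([572., -36.]), array([573.2, -42.2])]
B bar top [array([557.9, -46.5]), array([ 568.9, -155.7]), array([564.5, -47.8]), array([ 573.9, -131.8])]
knob top [574.2 255.5] plate [array([557.7, 230.1]), array([615.3, 225.2]), array([621.2, 278.8])]
A pred stop tops [585.52347668  64.66312693] [603.41819403  62.71913852] [613.06331239 318.17162274] [630.95802974 316.22763434]
B pred stop tops [ 580.69173421 -296.88482972] [ 598.62594954 -295.3473251 ] [558.91041881 -42.81677919] [576.84463414 -41.27927457]
```

Run:
```python
from h import *
plan((574.8,255.5,200),-6.2)
```

```text
rot [ 0.07 -0.06 -0.03] shift m [0.0998 0.1949 0.0103] dist 219.2
```

```bash
python3 -m handwheel '0 0 0 0.08 0.195 0.0103 0.06; 0 0 0 0.08 0.195 0.0103 0.06; 0 0 0 0.08 0.195 0.0103 0.06; 0 0 0 0.08 0.195 0.0103 0.06; 0 0 0 0.08 0.195 0.0103 0.06; 0 0 0 0.08 0.195 0.0103 0.06; 0 0 0 0.10 0.195 0.0103 0.06; 0 0 0 0.10 0.195 0.0103 0.06; 0 0 0 0.13 0.195 0.0103 0.06; 0 0 0 0.162 0.195 0.0103 0.06; 0 0 0 0.162 0.195 0.0103 0.06; 0 0 0 0.162 0.195 0.0103 0.06'
python3 - <<'E'
from h import *
stat();plan((574.8,255.5,138),-6.2)
im=env.grab_frame("wrist")[:,:,::-1];cv2.imwrite("pics/w2.png",im)
E
```

```text
time_s: 2.65
ee_pos: [574.5, 254.5, 137.7]
ee_rot: [-152.6, 89.8, -158.7]
force: [-0.1, 0.3, 0.2]
gripper_width: 59.7
t 2.65 p [574.5 254.5 137.7] q [ 23.  26.  89.   0.  65. -61.] F [-0.1  0.3  0.2] w 59.7
rot [ 0.05 -0.16  0.08] shift m [-0.0003  0.001   0.0002] dist 1.1
```

View pics/w2.png

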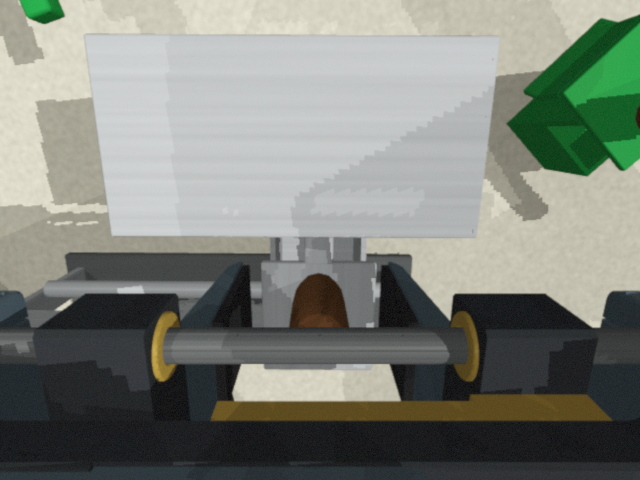

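The knob (320,300) sits centred between the fingers (x 245 and 385). Closing.

```bash
python3 -m handwheel '0 0 0 0 0.0005 0 0.02; 0 0 0 0 0.0005 0 0.01; 0 0 0 0 0.0005 0 0.01; 0 0 0 0 0.0005 0 0.01; 0 0 0 0 0.0005 0 0.01; 0 0 0 0 0.0005 0 0.01; 0 0 0 0 0.0005 0 0.01; 0 0 0 0 0.0005 0 0.01; 0 0 0 0 0.0005 0 0.01' 45; python3 -m handwheel '0 0 0 -0.002 0 0 0.01; 0 0 0 -0.0045 0 0 0.01; 0 0 0 -0.0045 0 0 0.01; 0 0 0 -0.0045 0 0 0.01'
python3 - <<'E'
from h import *
stat();p=w(-6.2,np.array([603.3,189.8]),-35.4,-62);print(p);plan((*p,env.state()["ee_pos"][2]),-6.2)
E
```

```text
time_s: 3.45
ee_pos: [576.1, 255.6, 138.4]
ee_rot: [58.4, 89.9, 52.2]
force: [-0.2, 1.3, 2.7]
gripper_width: 23.0
time_s: 3.78
ee_pos: [575.8, 254.8, 142.1]
ee_rot: [-114.6, 89.9, -120.8]
force: [1.6, -1.1, -2.8]
gripper_width: 22.8
t 3.78 p [575.8 254.8 142.1] q [ 23.  26.  88.  -0.  66. -61.] F [ 1.6 -1.1 -2.8] w 22.8
[561.41109582 131.98581743]
rot [ 0.02 -0.02  0.05] shift m [ 1.000e-04 -1.236e-01 -1.100e-03] dist 123.6
```

```bash
python3 -m handwheel '0 0 0 0 -0.006 0.001 0.01; 0 0 0 0 -0.018 0.001 0.01; 0 0 0 0 -0.032 0.001 0.01; 0 0 0 0 -0.046 0.001 0.01; 0 0 0 0 -0.060 0.001 0.01; 0 0 0 0 -0.074 0.001 0.01; 0 0 0 0 -0.088 0.001 0.01; 0 0 0 0 -0.102 0.001 0.01; 0 0 0 0 -0.115 0.001 0.01; 0 0 0 0 -0.123 0.001 0.01; 0 0 0 0 -0.123 0.001 0.01; 0 0 0 0 -0.123 0.001 0.01'
python3 - <<'E'
from h import *
stat();cv2.imwrite("pics/s3.png",env.grab_frame("scene")[:,:,::-1][150:330,150:490])
E
python3 -c "
import cv2;a=cv2.imread('pics/s3.png');cv2.imwrite('pics/s3b.png',cv2.resize(a,None,fx=2.2,fy=2.2,interpolation=cv2.INTER_CUBIC))"
```

```text
time_s: 4.78
ee_pos: [563.2, 131.9, 142.4]
ee_rot: [-135.6, 89.9, -141.8]
force: [-2.1, -0.7, -1.8]
gripper_width: 23.0
t 4.78 p [563.2 131.9 142.4] q [ 12.  22.  95.  -0.  63. -72.] F [-2.1 -0.7 -1.8] w 23.0
```

View pics/s3b.png

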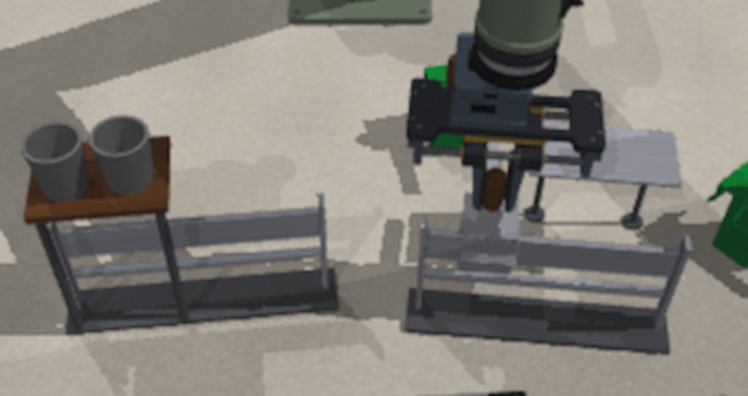

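The caddy hangs at scene crop (490,215), clear of the hood, beside A's open-end stop. Lifting clear.

```bash
python3 -m handwheel '0 0 0 -0.008 0 0 0.01; 0 0 0 -0.022 0 0 0.01; 0 0 0 -0.038 0 0 0.01; 0 0 0 -0.056 0 0 0.01; 0 0 0 -0.076 0 0 0.01; 0 0 0 -0.096 0 0 0.01; 0 0 0 -0.110 0 0 0.01; 0 0 0 -0.118 0 0 0.01; 0 0 0 -0.120 0 0 0.01; 0 0 0 -0.120 0 0 0.01'
python3 - <<'E'
from h import *
stat();plan((545,20,262),5.4)
E
```

```text
time_s: 5.67
ee_pos: [564.1, 133.3, 263.0]
ee_rot: [19.7, 89.9, 13.6]
force: [-0.5, 0.3, -3.6]
gripper_width: 23.1
t 5.67 p [564.1 133.3 263. ] q [ 12.  17.  84.   0.  79. -72.] F [-0.5  0.3 -3.6] w 23.1
rot [-11.54   0.11  -0.03] shift m [ 0.0009 -0.1147 -0.0068] dist 114.9
```

```bash
python3 -m handwheel '-1 0 0 0 -0.008 0 0.01; -3 0 0 0 -0.025 -0.001 0.01; -5 0 0 0 -0.045 -0.002 0.01; -7 0 0 0 -0.065 -0.004 0.01; -9 0 0 0 -0.085 -0.005 0.01; -11 0 0 0 -0.103 -0.006 0.01; -11.5 0 0 0 -0.115 -0.007 0.01; -11.5 0 0 0 -0.115 -0.007 0.01; -11.5 0 0 0 -0.115 -0.007 0.01'
python3 - <<'E'
from h import *
import pickle
stat()
st=env.state();im=env.grab_frame("wrist")[:,:,::-1];pickle.dump(st,open("w4.pkl","wb"));cv2.imwrite("pics/w4.png",im)
E
```

```text
time_s: 6.42
ee_pos: [544.0, 19.2, 261.5]
ee_rot: [148.1, 89.9, 153.4]
force: [0.0, 0.2, -3.1]
gripper_width: 23.2
t 6.42 p [544.   19.2 261.5] q [  1.  14.  89.   0.  77. -94.] F [ 0.   0.2 -3.1] w 23.2
```

View pics/w4.png

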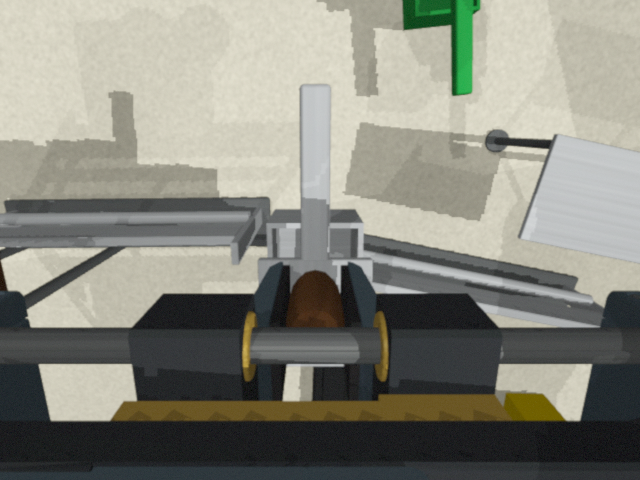

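The caddy hangs level in the grip (handle x 301–330); B's bar lies at rows ~235–246, nearly horizontal, with its near stop at (237,255). Measuring bar edges numerically.

Run:
```python
from h import *
import pickle
st=pickle.load(open("w4.pkl","rb"));im=cv2.imread("pics/w4.png");g=im.mean(2)
for c in(30,60,120,150,180,210,225):print(c,g[205:262,c-3:c+4].mean(1).astype(int).tolist())
for y in (240,250,258):print("row",y,g[y-1:y+2,215:275].mean(0).astype(int).tolist())
```

```text
30 [69, 69, 72, 73, 72, 71, 71, 75, 107, 127, 136, 141, 147, 148, 148, 145, 143, 138, 127, 113, 102, 99, 100, 101, 100, 100, 99, 100, 100, 98, 95, 88, 90, 103, 109, 113, 122, 124, 124, 125, 124, 111, 100, 147, 190, 206, 211, 210, 209, 208, 209, 209, 208, 202, 199, 199, 201]
60 [75, 74, 75, 75, 75, 76, 75, 85, 113, 131, 138, 144, 150, 150, 147, 145, 142, 135, 125, 119, 111, 105, 102, 100, 99, 101, 99, 100, 99, 99, 94, 89, 98, 106, 109, 113, 120, 124, 124, 124, 122, 110, 118, 178, 199, 208, 211, 209, 204, 199, 199, 196, 191, 186, 185, 186, 186]
120 [74, 73, 73, 72, 72, 71, 77, 106, 127, 135, 140, 146, 148, 142, 136, 130, 123, 113, 99, 83, 95, 100, 100, 100, 100, 100, 101, 102, 101, 100, 103, 108, 133, 144, 147, 148, 148, 148, 148, 147, 125, 87, 66, 70, 92, 124, 150, 180, 194, 199, 198, 191, 185, 182, 183, 183, 182]
150 [69, 71, 71, 72, 73, 74, 83, 111, 130, 139, 145, 157, 157, 151, 147, 145, 137, 126, 105, 84, 85, 97, 100, 101, 101, 102, 101, 103, 102, 102, 104, 118, 137, 146, 149, 150, 150, 150, 150, 146, 125, 113, 169, 189, 196, 199, 200, 202, 200, 198, 192, 185, 183, 184, 184, 186, 
[... 1044 characters left out ...]
3, 67, 63, 62, 64, 64, 65, 66, 64, 62, 60, 62, 69, 93, 131, 144, 145, 146, 136, 105, 78, 77]
row 250 [197, 197, 197, 199, 201, 201, 202, 202, 200, 198, 199, 199, 200, 201, 201, 185, 160, 149, 146, 145, 145, 143, 133, 100, 75, 73, 73, 75, 76, 80, 109, 147, 178, 194, 199, 201, 202, 202, 199, 197, 196, 197, 197, 197, 198, 199, 199, 199, 198, 196, 197, 193, 171, 149, 147, 146, 143, 116, 80, 75]
row 258 [183, 182, 182, 181, 181, 180, 181, 181, 181, 182, 182, 182, 182, 181, 179, 177, 165, 151, 147, 146, 147, 145, 141, 118, 89, 90, 122, 160, 178, 182, 182, 181, 181, 180, 179, 180, 181, 182, 184, 183, 185, 186, 181, 164, 140, 127, 123, 123, 124, 123, 125, 123, 118, 115, 113, 115, 116, 108, 101, 100]
```

Run:
```python
from h import *
import pickle
st=pickle.load(open("w4.pkl","rb"))
P=lambda p,z:on("wrist",p,z,st)[:2]
f=[P(p,125) for p in[(210,235.7),(120,236.5),(30,237.7)]];b=[P(p,125) for p in[(210,244.7),(120,245),(30,246)]]
print(np.round(f,1).tolist(),np.round(b,1).tolist())
m=[(f[i]+b[i])/2 for i in range(3)];d=m[2]-m[0];yaw=np.degrees(np.arctan2(d[0],-d[1]));print("yaw",yaw)
s=P((231,250),145);print("stop inner",s)
a=np.radians(yaw);yd=np.array([-np.sin(a),np.cos(a)]);xd=np.array([np.cos(a),np.sin(a)])
t=m[1]+yd*((s-m[1])@yd)-130*yd;print("B origin",t, "shelf corner check",w(yaw,t,-50,-10))
# handle direction and knob in grip
h=[P(p,261.5+19-30-2+7) for p in[(315.5,90),(315.5,250)]];print("handle",h,"yaw",np.degrees(np.arctan2(*(h[1]-h[0])[::-1])))
p=w(yaw,t,-31.5,72);print("place tcp",p);plan((*p,261.5),yaw)
```

```text
[[558.9, -63.7], [566.1, -135.9], [573.7, -208.1]] [[566.5, -63.5], [573.3, -136.2], [580.8, -208.8]]
yaw 5.741265838138815
stop inner [562.88375109 -42.56790769]
B origin [ 573.36428262 -172.16958378] shelf corner check [ 524.61545753 -187.12124095]
handle [array([452.9333753 ,  11.54433173]), array([523.13158926,  17.99849986])] yaw 5.253122854083973
place tcp [ 534.81967367 -103.68189788]
rot [-0.44 -0.06 -0.05] shift m [ 1.00e-04 -1.22e-01 -2.07e-02] dist 123.7
```

```bash
python3 -m handwheel '0 0 0 0 -0.008 -0.002 0.01; 0 0 0 0 -0.025 -0.006 0.01; 0 0 0 0 -0.048 -0.010 0.01; 0 0 0 0 -0.072 -0.014 0.01; -0.2 0 0 0 -0.095 -0.018 0.01; -0.4 0 0 0 -0.112 -0.0205 0.01; -0.4 0 0 0 -0.120 -0.0207 0.01; -0.4 0 0 0 -0.122 -0.0207 0.01; -0.4 0 0 0 -0.122 -0.0207 0.01; -0.4 0 0 0 -0.122 -0.0207 0.01'
python3 - <<'E'
from h import *
stat();p=w(5.65,np.array([573.4,-172.2]),-31.5,72);plan((*p,160),5.65)
E
```

```text
time_s: 7.3
ee_pos: [535.1, -103.2, 262.3]
ee_rot: [96.0, 89.9, 101.8]
force: [0.1, 0.3, -2.6]
gripper_width: 22.6
t 7.3 p [ 535.1 -103.2  262.3] q [ -12.   14.   89.    0.   77. -108.] F [ 0.1  0.3 -2.6] w 22.6
rot [ 0.12 -0.01 -0.05] shift m [ 0.1023 -0.0005 -0.0002] dist 102.3
```

```bash
python3 -m handwheel '0 0 0 0.008 0 -0.002 0.01; 0 0 0 0.022 0 -0.002 0.01; 0 0 0 0.040 0 -0.002 0.01; 0 0 0 0.058 0 -0.002 0.01; 0 0 0 0.074 0 -0.002 0.01; 0 0 0 0.085 0 -0.002 0.01; 0 0 0 0.090 0 -0.002 0.01; 0 0 0 0.094 0 -0.002 0.01; 0 0 0 0.098 0 -0.002 0.01; 0 0 0 0.098 0 -0.002 0.01'
python3 -m handwheel '0 0 0 0.002 0 0 0.01; 0 0 0 0.004 0 0 0.01;  0 0 0 0.006 0 0 0.01; 0 0 0 0.007 0 0 0.01; 0 0 0 0.007 0 0 0.01'
python3 - <<'E'
from h import *
stat()
E
```

```text
time_s: 8.13
ee_pos: [532.9, -104.0, 164.1]
ee_rot: [139.2, 90.0, 144.9]
force: [-0.4, -0.3, -3.5]
gripper_width: 23.2
time_s: 8.55
ee_pos: [532.8, -104.4, 157.3]
ee_rot: [143.0, 90.0, 148.7]
force: [-1.1, 0.1, -1.9]
gripper_width: 23.1
t 8.55 p [ 532.8 -104.4  157.3] q [ -12.   18.   99.    0.   63. -108.] F [-1.1  0.1 -1.9] w 23.1
```

```bash
python3 -m handwheel '0 0 0 0.002 0 0 0.01; 0 0 0 0.004 0 0 0.01;  0 0 0 0.006 0 0 0.01; 0 0 0 0.008 0 0 0.01; 0 0 0 0.008 0 0 0.01'
python3 -m handwheel '0 0 0 0.002 0 0 0.01; 0 0 0 0.004 0 0 0.01;  0 0 0 0.006 0 0 0.01; 0 0 0 0.008 0 0 0.01; 0 0 0 0.008 0 0 0.01'
python3 - <<'E'
from h import *
stat();im=env.grab_frame("scene")[:,:,::-1][180:320,150:390];cv2.imwrite("pics/s5.png",cv2.resize(im,None,fx=3.2,fy=3.2,interpolation=cv2.INTER_CUBIC))
E
```

```text
time_s: 8.97
ee_pos: [532.3, -104.3, 148.7]
ee_rot: [164.9, 89.9, 170.6]
force: [-0.7, -0.1, -3.6]
gripper_width: 22.9
time_s: 9.38
ee_pos: [532.7, -104.3, 140.8]
ee_rot: [159.8, 89.9, 165.5]
force: [-1.3, 0.1, -3.4]
gripper_width: 22.9
t 9.38 p [ 532.7 -104.3  140.8] q [ -12.   19.  100.    0.   61. -108.] F [-1.3  0.1 -3.4] w 22.9
```

View pics/s5.png

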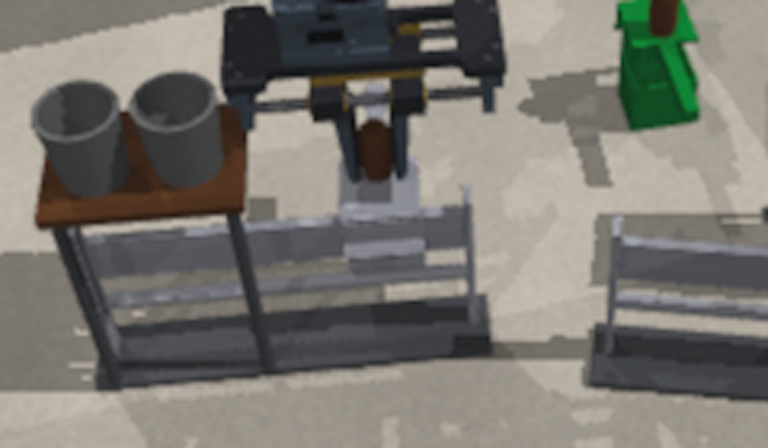

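The back leg (385,245) hangs behind the bar: hooked. Lower to contact and release; count 8 pictures viewed.

```bash
python3 -m handwheel '0 0 0 0.0015 0 0 0.01; 0 0 0 0.003 0 0 0.01; 0 0 0 0.003 0 0 0.01'
python3 -m handwheel '0 0 0 0 0 0 0.03; 0 0 0 0 0 0 0.04; 0 0 0 0 0 0 0.05; 0 0 0 0 0 0 0.05; 0 0 0 0 0 0 0.05'
python3 -m handwheel '0 0 0 -0.03 0 0 0.05; 0 0 0 -0.07 0 0 0.05; 0 0 0 -0.11 0 0 0.05; 0 0 0 -0.14 0 0 0.05; 0 0 0 -0.14 0 0 0.05'
python3 - <<'E'
from h import *
stat();p=w(5.65,np.array([573.4,-172.2]),-113,69.5);print(p);plan((*p,215),5.65)
E
```

```text
time_s: 9.68
ee_pos: [532.9, -104.4, 138.8]
ee_rot: [-19.4, 90.0, -13.7]
force: [-2.9, -0.5, 1.5]
gripper_width: 22.7
time_s: 10.1
ee_pos: [533.5, -104.4, 138.6]
ee_rot: [-6.9, 89.9, -1.2]
force: [0.1, 0.6, -0.4]
gripper_width: 49.3
time_s: 10.52
ee_pos: [536.4, -105.1, 285.8]
ee_rot: [-17.4, 89.2, -11.7]
force: [0.7, -0.1, 1.2]
gripper_width: 50.3
t 10.52 p [ 536.4 -105.1  285.8] q [ -12.   13.   87.    0.   79. -108.] F [ 0.7 -0.1  1.2] w 50.3
[ 454.1065997  -114.16264439]
rot [0.08 0.79 0.25] shift m [ 0.0696 -0.0005 -0.0837] dist 108.9
```

```bash
python3 -m handwheel '0 0 0 0 0 -0.04 0.05; 0 0 0 0 0 -0.08 0.05; 0 0 0 0.03 0.001 -0.083 0.05; 0 0 0 0.06 0.001 -0.083 0.05; 0 0 0 0.06 0.001 -0.083 0.05; 0 0 0 0.06 0.001 -0.083 0.05; 0 0 0 0.06 0.001 -0.083 0.05; 0 0 0 0.06 0.001 -0.083 0.05'
python3 - <<'E'
from h import *
import pickle
stat();p=w(5.65,np.array([573.4,-172.2]),-113,71.4);print(p);plan((*p,104),5.65)
st=env.state();im=env.grab_frame("wrist")[:,:,::-1];pickle.dump(st,open("w6.pkl","wb"));cv2.imwrite("pics/w6.png",im)
E
```

```text
time_s: 11.18
ee_pos: [451.9, -112.0, 220.0]
ee_rot: [-19.6, 89.8, -13.9]
force: [-0.2, -0.1, -0.1]
gripper_width: 49.9
t 11.18 p [ 451.9 -112.   220. ] q [ -15.    8.  103.    0.   69. -111.] F [-0.2 -0.1 -0.1] w 49.9
[ 453.91954212 -112.27187485]
rot [0.09 0.17 0.06] shift m [ 0.116  -0.0004  0.0016] dist 116.0
```

View pics/w6.png

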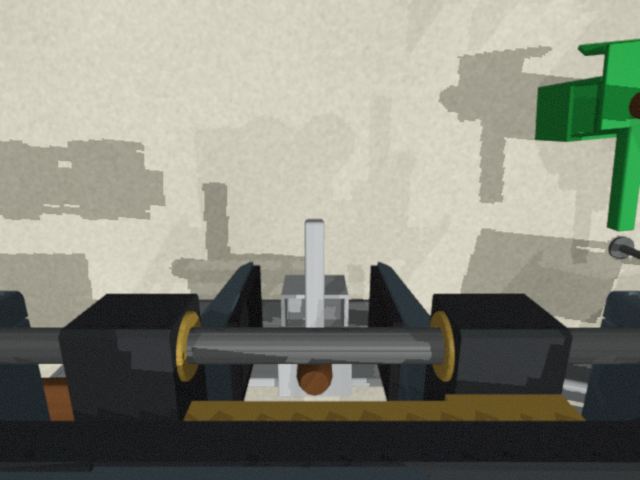

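Handle runs col 305–324 from row 220, centred between the fingers; caddy hangs straight on the rail. Descending on the handle.

```bash
python3 -m handwheel '0 0 0 0.03 -0.001 0.0016 0.05; 0 0 0 0.065 -0.001 0.0016 0.05; 0 0 0 0.095 -0.001 0.0016 0.05; 0 0 0 0.112 -0.001 0.0016 0.05; 0 0 0 0.116 -0.001 0.0016 0.05; 0 0 0 0.116 -0.001 0.0016 0.05'
python3 -m handwheel '0 0 0 0 0 0 0.02; 0 0 0 0 0 0 0.005; 0 0 0 0 0 0 0.005; 0 0 0 0 0 0 0.005; 0 0 0 0 0 0 0.005; 0 0 0 0 0 0 0.005; 0 0 0 0 0 0 0.005' 15
python3 -m handwheel '0 0 0 0 0 0 0.005; 0 0 0 0 0 0 0.005; 0 0 0 0 0 0 0.005' 55
python3 - <<'E'
from h import *
import pickle
st=pickle.load(open("w6.pkl","rb"))
t=np.array([573.4,-172.2]);tip=on("wrist",(314.5,220),130,st)[:2];kn=on("wrist",(315,378),175,st)[:2]
a=np.radians(5.65);M=np.array([[np.cos(a),np.sin(a)],[-np.sin(a),np.cos(a)]]);print("tip",M@(tip-t),"knob",M@(kn-t));stat();print("tcp",M@(env.state()["ee_pos"][:2]-t))
E
```

```text
time_s: 11.73
ee_pos: [452.3, -112.5, 102.2]
ee_rot: [153.9, 89.9, 159.6]
force: [-0.0, -1.2, 1.0]
gripper_width: 49.9
time_s: 12.32
ee_pos: [452.2, -112.5, 102.8]
ee_rot: [-18.0, 90.0, -12.2]
force: [-0.8, -0.5, 2.8]
gripper_width: 14.0
time_s: 12.57
ee_pos: [452.1, -112.5, 102.7]
ee_rot: [-13.6, 90.0, -7.9]
force: [-1.5, -0.4, 3.0]
gripper_width: 13.8
tip [-130.77308794   72.0421695 ] knob [-39.08259603  72.49253082]
t 12.57 p [ 452.1 -112.5  102.7] q [ -15.   15.  113.    0.   52. -111.] F [-1.5 -0.4  3. ] w 13.8
tcp [-114.82921964   71.3156427 ]
```

```bash
python3 -m handwheel '0 0 0 -0.001 0 0 0.005; 0 0 0 -0.002 0 0 0.005; 0 0 0 -0.003 0 0 0.005; 0 0 0 -0.0035 0 0 0.005; 0 0 0 -0.0035 0 0 0.005'
python3 -m handwheel '0 0 0 0 -0.004 0 0.005; 0 0 0 0 -0.010 0 0.005; 0 0 0 0 -0.018 0 0.005; 0 0 0 0 -0.026 0 0.005; 0 0 0 0 -0.034 0 0.005; 0 0 0 0 -0.042 0 0.005; 0 0 0 0 -0.048 0 0.005; 0 0 0 0 -0.050 0 0.005; 0 0 0 0 -0.050 0 0.005'
python3 - <<'E'
from h import *
stat();t=np.array([573.4,-172.2]);a=np.radians(5.65);M=np.array([[np.cos(a),np.sin(a)],[-np.sin(a),np.cos(a)]]);print("tcp",M@(env.state()["ee_pos"][:2]-t));plan(env.state()["ee_pos"],5.65)
im=env.grab_frame("scene")[:,:,::-1][180:320,150:390];cv2.imwrite("pics/s7.png",cv2.resize(im,None,fx=3.2,fy=3.2,interpolation=cv2.INTER_CUBIC))
E
```

```text
time_s: 12.98
ee_pos: [451.6, -112.4, 105.6]
ee_rot: [155.6, 89.9, 161.3]
force: [0.4, 0.1, -2.7]
gripper_width: 13.6
time_s: 13.73
ee_pos: [457.0, -162.9, 105.9]
ee_rot: [73.3, 90.0, 78.9]
force: [-0.5, -1.1, -3.6]
gripper_width: 13.7
t 13.73 p [ 457.  -162.9  105.9] q [ -21.   16.  110.    0.   54. -117.] F [-0.5 -1.1 -3.6] w 13.7
tcp [-114.89611804   20.70232163]
rot [ 0.01  0.   -0.01] shift m [0. 0. 0.] dist 0.0
```

View pics/s7.png

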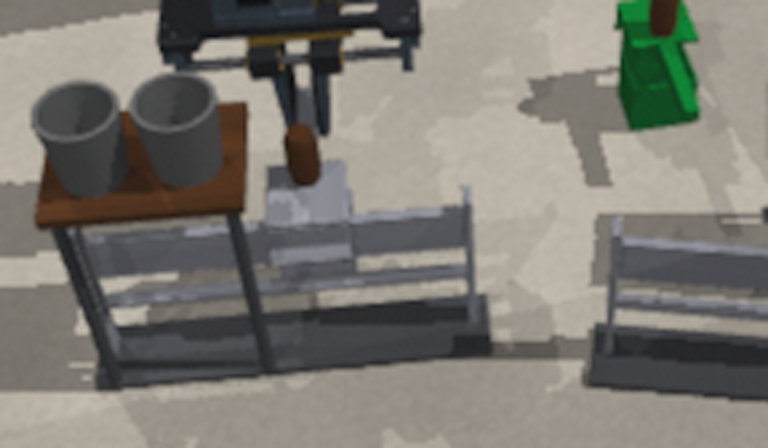

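The caddy slides upright, handle held at (305,115), knob (302,155). Carrying on under the shelf.

```bash
python3 -m handwheel '0 0 0 0 -0.005 0 0.005; 0 0 0 0 -0.013 0 0.005; 0 0 0 0 -0.023 0 0.005; 0 0 0 0 -0.034 0 0.005; 0 0 0 0 -0.045 0 0.005; 0 0 0 0 -0.056 0 0.005; 0 0 0 0 -0.067 0 0.005; 0 0 0 0 -0.078 0 0.005; 0 0 0 0 -0.089 0 0.005; 0 0 0 0 -0.099 0 0.005; 0 0 0 0 -0.106 0 0.005; 0 0 0 0 -0.110 0 0.005'
python3 -m handwheel '0 0 0 0 -0.002 0 0.005; 0 0 0 0 -0.005 0 0.005; 0 0 0 0 -0.005 0 0.005; 0 0 0 0 -0.005 0 0.005'
python3 - <<'E'
from h import *
stat();t=np.array([573.4,-172.2]);a=np.radians(5.65);M=np.array([[np.cos(a),np.sin(a)],[-np.sin(a),np.cos(a)]]);print("tcp",M@(env.state()["ee_pos"][:2]-t))
E
```

```text
time_s: 14.78
ee_pos: [468.1, -272.9, 105.9]
ee_rot: [-34.4, 90.0, -28.8]
force: [-1.2, 0.0, -3.5]
gripper_width: 13.6
time_s: 15.12
ee_pos: [468.4, -276.4, 105.9]
ee_rot: [107.3, 90.0, 113.0]
force: [-0.1, 0.2, -2.0]
gripper_width: 13.4
t 15.12 p [ 468.4 -276.4  105.9] q [ -32.   21.  103.    0.   56. -128.] F [-0.1  0.2 -2. ] w 13.4
tcp [-114.74587249  -93.31533952]
```

Advance in small steps, watching for the contact force.

```bash
for i in 1; do python3 -m handwheel '0 0 0 0 -0.002 0 0.005; 0 0 0 0 -0.004 0 0.005; 0 0 0 0 -0.006 0 0.005; 0 0 0 0 -0.006 0 0.005'
python3 -m handwheel '0 0 0 0 -0.001 0 0.005; 0 0 0 0 -0.002 0 0.005; 0 0 0 0 -0.002 0 0.005; 0 0 0 0 -0.002 0 0.005'; done
```

```text
time_s: 15.45
ee_pos: [469.2, -283.0, 106.0]
ee_rot: [-45.2, 90.0, -39.5]
force: [1.1, -0.0, -2.4]
gripper_width: 13.8
time_s: 15.78
ee_pos: [469.3, -284.7, 105.9]
ee_rot: [74.5, 90.0, 80.3]
force: [-0.2, -0.8, -2.1]
gripper_width: 13.9
```

```bash
python3 -m handwheel '0 0 0 0 -0.001 0 0.005; 0 0 0 0 -0.002 0 0.005; 0 0 0 0 -0.002 0 0.005; 0 0 0 0 -0.002 0 0.005'
python3 -m handwheel '0 0 0 0 -0.001 0 0.005; 0 0 0 0 -0.002 0 0.005; 0 0 0 0 -0.002 0 0.005'
python3 -c "
from h import *
stat();print(env.state()['torque'].round(2))"
```

```text
time_s: 16.12
ee_pos: [469.4, -286.5, 105.9]
ee_rot: [87.1, 90.0, 92.9]
force: [0.1, 1.5, -3.0]
gripper_width: 13.8
time_s: 16.37
ee_pos: [469.3, -287.4, 105.7]
ee_rot: [107.8, 89.8, 113.6]
force: [0.3, 5.1, -1.2]
gripper_width: 13.8
t 16.37 p [ 469.3 -287.4  105.7] q [ -33.   21.  102.    0.   57. -129.] F [ 0.3  5.1 -1.2] w 13.8
[0.87 0.11 0.66]
```

Contact at the stop (Fy +5 N). A little more push, lower to the bar, then look at residual force.

```bash
python3 -m handwheel '0 0 0 0 -0.001 0 0.005; 0 0 0 0 -0.001 0 0.005; 0 0 0 0 -0.001 0 0.005'
python3 -m handwheel '0 0 0 0.0015 0 0 0.005; 0 0 0 0.003 0 0 0.005; 0 0 0 0.0035 0 0 0.005; 0 0 0 0.0035 0 0 0.005'
python3 -c "
from h import *
stat();print(env.state()['torque'].round(2));cv2.imwrite('pics/s8.png',cv2.resize(env.grab_frame('scene')[:,:,::-1][190:310,150:310],None,fx=4,fy=4,interpolation=cv2.INTER_CUBIC))"
```

```text
time_s: 16.62
ee_pos: [469.3, -287.7, 105.7]
ee_rot: [105.4, 89.8, 111.2]
force: [0.1, 7.1, -1.9]
gripper_width: 13.7
time_s: 16.95
ee_pos: [469.6, -287.9, 102.6]
ee_rot: [95.1, 89.8, 101.0]
force: [-1.1, 5.9, 2.0]
gripper_width: 13.6
t 16.95 p [ 469.6 -287.9  102.6] q [ -33.   22.  102.    0.   56. -129.] F [-1.1  5.9  2. ] w 13.6
[1.13 0.02 0.85]
```

View pics/s8.png

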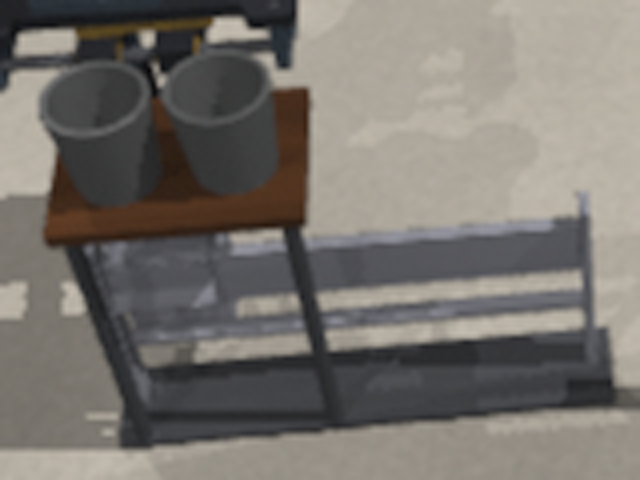

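The back leg (105–230, 240–300) lies against the far stop behind the left post, cups undisturbed. Release and retreat upward.

```bash
python3 -m handwheel '0 0 0 0 0 0 0.02; 0 0 0 0 0 0 0.03; 0 0 0 0 0 0 0.04; 0 0 0 0 0 0 0.05; 0 0 0 0 0 0 0.05; 0 0 0 0 0 0 0.05'
python3 -m handwheel '0 0 0 -0.02 0 -0.01 0.05; 0 0 0 -0.05 0 -0.02 0.05; 0 0 0 -0.085 0 -0.03 0.05; 0 0 0 -0.12 0 -0.04 0.05; 0 0 0 -0.14 0 -0.05 0.05; 0 0 0 -0.14 0 -0.05 0.05; 0 0 0 -0.14 0 -0.05 0.05'
python3 - <<'E'
from h import *
import pickle
stat();st=env.state();im=env.grab_frame("wrist")[:,:,::-1];pickle.dump(st,open("w9.pkl","wb"))
s=env.grab_frame("scene")[:,:,::-1][190:310,150:310]
cv2.imwrite("pics/f.png",np.vstack([im[120:420],cv2.resize(s,(400,300),interpolation=cv2.INTER_CUBIC)[:,:].copy() if 0 else cv2.copyMakeBorder(cv2.resize(s,(400,300),interpolation=cv2.INTER_CUBIC),0,0,0,240,cv2.BORDER_CONSTANT)]))
E
```

```text
time_s: 17.5
ee_pos: [469.9, -289.9, 102.5]
ee_rot: [-35.1, 90.0, -29.4]
force: [0.0, 0.1, -0.3]
gripper_width: 48.9
time_s: 18.08
ee_pos: [420.2, -295.0, 243.6]
ee_rot: [-39.0, 89.8, -33.3]
force: [-0.6, 0.0, -1.2]
gripper_width: 50.0
t 18.08 p [ 420.2 -295.   243.6] q [ -36.   12.   95.    0.   74. -132.] F [-0.6  0.  -1.2] w 50.0
```

View pics/f.png

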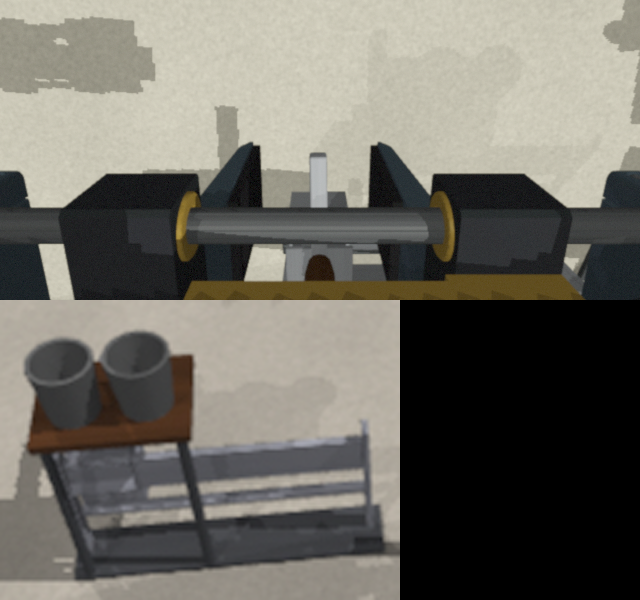

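Run:
```python
from h import *
import pickle
st=pickle.load(open("w9.pkl","rb"));im=env.grab_frame("wrist");st=env.state();hs=im.mean(2)
for r in(280,290,300,315):print(r,hs[r-1:r+2,300:336].mean(0).astype(int).tolist())
t=np.array([573.4,-172.2]);a=np.radians(5.65);M=np.array([[np.cos(a),np.sin(a)],[-np.sin(a),np.cos(a)]])
for p,z in[((318,274.5),130),((318,300),130),((318.3,320),130),((320,378),175)]:print(M@(on("wrist",p,z,st)[:2]-t))
b=w(5.65,t,0,-130);print("stop px scene",proj("scene",(*w(5.65,t,14,-130),125)),proj("scene",(*w(5.65,t,14,-76),125)),proj("scene",(*w(5.65,t,14,130),125)))
```

```text
280 [199, 198, 195, 192, 191, 194, 192, 160, 129, 144, 154, 156, 156, 156, 155, 156, 158, 160, 160, 161, 162, 161, 161, 160, 156, 174, 186, 186, 184, 184, 186, 186, 186, 185, 185, 184]
290 [197, 197, 196, 197, 196, 197, 194, 170, 151, 169, 182, 183, 183, 182, 183, 183, 184, 186, 187, 187, 186, 187, 187, 182, 176, 181, 188, 189, 189, 188, 187, 186, 186, 185, 185, 185]
300 [143, 142, 144, 144, 144, 144, 145, 134, 139, 166, 181, 184, 184, 183, 183, 183, 184, 186, 187, 186, 185, 186, 186, 182, 178, 176, 182, 188, 190, 188, 187, 188, 190, 192, 191, 187]
315 [98, 97, 96, 96, 97, 98, 97, 98, 125, 157, 178, 184, 183, 183, 182, 182, 184, 186, 186, 186, 184, 184, 184, 182, 174, 144, 106, 100, 100, 97, 96, 95, 95, 96, 93, 89]
[-134.13246482 -102.9771983 ]
[-113.12387467 -102.90869223]
[ -96.08834157 -102.61746194]
[ -75.09499613 -101.89602045]
stop px scene [174.94494676 259.37500453] [200.28183483 257.35599035] [294.65831041 249.83543605]
```

Handle is straight at local y ≈ -104 (contact), but the tip reads 3 mm further out than before; back off and check uprightness by triangulating.

```bash
python3 -m handwheel '0 0 0 -0.03 0 -0.025 0.05; 0 0 0 -0.06 0 -0.05 0.05; 0 0 0 -0.06 0 -0.05 0.05; 0 0 0 -0.06 0 -0.05 0.05; 0 0 0 -0.06 0 -0.05 0.05; 0 0 0 -0.06 0 -0.05 0.05; 0 0 0 -0.06 0 -0.05 0.05'
python3 - <<'E'
from h import *
import pickle
stat();st=env.state();im=env.grab_frame("wrist")[:,:,::-1];pickle.dump(st,open("w10.pkl","wb"));cv2.imwrite("pics/w10.png",im)
t=env.grab_frame("top")[:,:,::-1];cv2.imwrite("pics/t10.png",t)
u=proj("wrist",(450,-288,130),st).astype(int);print(u)
A=cv2.resize(im[200:320,240:400],None,fx=4,fy=4,interpolation=cv2.INTER_CUBIC);B=cv2.resize(t[160:290,430:590][:120],None,fx=4,fy=4,interpolation=cv2.INTER_CUBIC)
cv2.imwrite("pics/c10.png",cv2.resize(np.hstack([A,B]),(800,300)) if 0 else np.hstack([cv2.resize(A,(400,300)),cv2.resize(B,(400,300))]))
E
```

```text
time_s: 18.82
ee_pos: [370.4, -299.1, 300.7]
ee_rot: [129.8, 89.8, 135.6]
force: [-0.5, 0.2, 0.2]
gripper_width: 50.1
t 18.82 p [ 370.4 -299.1  300.7] q [ -40.    7.   92.    0.   81. -136.] F [-0.5  0.2  0.2] w 50.1
[316 301]
```

View pics/c10.png

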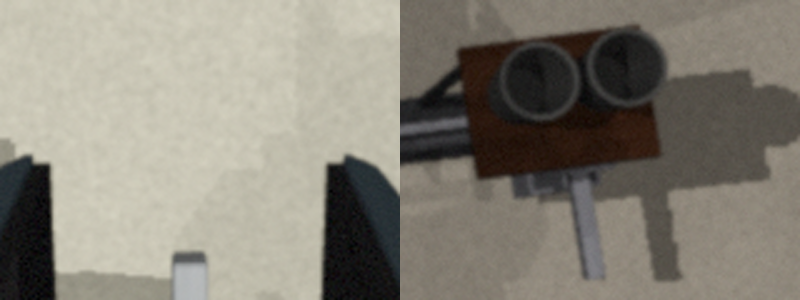

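Run:
```python
from h import *
import pickle
st=pickle.load(open("w10.pkl","rb"));t=np.array([573.4,-172.2]);a=np.radians(5.65);M=np.array([[np.cos(a),np.sin(a)],[-np.sin(a),np.cos(a)]])
X=tri([("wrist",(315.6,304.3),st),("top",(507.4,271.5))]);print("tri",X,M@(X[:2]-t))
for z in(120,125,130):
  print(z,M@(on("wrist",(315.6,304.3),z,st)[:2]-t),M@(on("top",(507.4,271.5),z)[:2]-t))
s9=pickle.load(open("w9.pkl","rb"));
g=cv2.imread("pics/w6.png").mean(2);print(g[212:230,311:318].mean(1).astype(int));
g=cv2.imread("pics/f.png").mean(2);print(g[145:168,313:321].mean(1).astype(int))
```

```text
tri [ 454.40322709 -288.28600417  126.12192748] [-129.84749564 -103.80664817]
120 [-126.52999503 -104.33029102] [-130.27959806 -105.14569862]
125 [-128.85148453 -104.36318512] [-130.24608616 -103.54383372]
130 [-131.17297403 -104.39607922] [-130.21257425 -101.94196883]
[200 201 201 200 199 197 170 125  99 106 146 172 186 193 196 196 195 195]
[195 194 192 189 188 187 182 139  96  89  93 106 145 167 180 185 185 185
 185 185 184 185 185]
```

The handle tip triangulates to z ≈ 126–130 and x -130, matching a level hung caddy (nominal z 130). Handing in.

```bash
python3 -c "
from h import *
print(env.job_done());stat()"
```

```text
the job is handed in; nothing more can be done
None
the job is handed in; nothing more can be done
```

The steel caddy now hangs on rail_b under the cup shelf, against the far end stop. I handed the job in at about 19 s of robot time.

**What I did:**
- I gripped the caddy by its knob, raised it about 4 mm and slid it 123 mm out from beside the hood.
- I lifted it 120 mm over the end stops, hung it on rail_b's open stretch at about y 71 mm, and let go.
- I then took it by the front handle, raised it about 3 mm and slid it along until the stop pushed back with 5–7 N.
- Finally I lowered it onto the bar, released it and backed the arm off.

**Last checks:**
- **Position:** the handle is straight along the rail's x direction. It sits at y ≈ -104 mm, against a nominal -102. That 2 mm gap is within my measuring error for the rail, and the contact force says it is home. The stop-to-caddy gap itself was not visible from the wrist camera.
- **Upright:** one reading right after release put the handle tip about 3 mm further out than before. A second look from two cameras put the tip at z ≈ 126 mm (nominal 130). At the nominal height, the wrist view alone put the tip within about 1 mm of its nominal -130 mm in x. I took it as level and upright.
- **Other items:** the cups look undisturbed in the last scene and top pictures. I did not photograph the scale and leveling tool again, but the arm never went near them.

I viewed 13 pictures, against the budget of 10 and the one or two extra allowed.

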